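# Lock the punch box

### The job

Lock up the punch box: shut its lid so that the hasp plate lies over the lock, swing the open shackle round until its short leg stands over the eye, and press it down until the hidden pawl clicks and it stays down by itself. Press with feeling: do not jam the leg against the lock, nor keep driving the shackle once it is home. Leave the other things on the bench where they are and let go of everything.

Things in the scene. Friction and masses are not known exactly. Their poses are not given: they have to be found in the camera images.
- punch_box: grey steel box without its lid, fixed to the bench, 130 mm (x) by 160 mm (y), walls 60 mm high. Origin: centre of its underside; z up; -x is its front (toward the robot), where the lock is riveted on; the lid is hinged along its back.
- lid (a joint): lid hinge, rad: 0 shut, grows as the front edge of the lid rises (starts open). A stiff hinge (about 0.3 N m) holds the lid wherever it is left, so it must be pushed down all the way, to its hard stop at 0: about 3 to 5 N near the front edge. The lid carries the hasp plate.
- lid_front (a point): top of the lid's front edge, middle of its 164 mm width; turns with the lid (x from the front edge to the hinge along the lid, y along the edge). Lid shut: 64 mm above the bench; a raised panel in the middle of the lid stands 1.5 mm higher. The lid is 4 mm thick, 134 mm from front edge to back.
- lid_hinge (a point): middle of the lid's hinge line (along y), fixed to the box, 62 mm above the bench; the lid's front edge is 135.5 mm from it.
- swivel (a joint): turn of the shackle about its long leg, rad: 0 when the short leg stands exactly over its hole; positive when swung counter-clockwise seen from above, i.e. short leg out toward the box's front (starts so). Light friction (0.03 N m) keeps it where it is left; there is no stop at 0. The leg enters up to about 0.05 rad off; its rounded tip lets it centre itself then.
- shackle (a joint): how far the shackle is pressed down, m: 0 fully up (start). A pop-up spring (5 to 8 N) throws it up again if let go before the click. The pawl clicks somewhere between 15 and 33 mm of travel; this differs from lock to lock and cannot be seen. Just before the click the push needed rises to about 15 N, then falls; 1.5 to 3 mm past the click is a hard stop. Once clicked it stays down.
- crown (a point): middle of the shackle's crown, on the axis of the 9 mm round bar; moves with the shackle. The shackle is an upside-down U of plain steel, legs 36 mm apart between centres, crown a half circle. With the shackle up this point is 126 mm above the bench, and the bar can be pinched there from above across the U. y axis: along the U from the long to the short leg; z up.
- short_tip (a point): lowest point of the short leg (free end, round, 9 mm thick); with the shackle up 70 mm above the bench, 6 mm clear above the shut hasp plate.
- pivot (a point): axis of the long leg (vertical swivel axis) at the top face of the lock, 59 mm above the bench; fixed. 18 mm in the box's y from the middle of the lock.
- hole (a point): centre of the 13 mm hole for the short leg, at the top face of the lock; fixed; 36 mm from point pivot.
- lock: brass lock body, 34 mm (x) by 60 mm (y), top 59 mm above the bench, fixed to the box's front. This frame equals the frame of the punch box (origin under the box, not in the lock). More than 40 N on it (through the shackle or directly) damages it.
- weight_center (a point): centre of a small brass weight, 19 mm wide, 31 mm high, standing loose near the box: leave alone.
- punch_center (a point): centre of a steel doming punch with a ball head, 18 mm wide, 54 mm high, standing loose near the box: leave alone.
- pin_block_center (a point): centre of a wooden wedge block, 60 x 90 x 30 mm, lying loose near the box: leave alone.
- eye (a point): centre of the 15 mm square eye in the hasp plate, a flat steel tongue on the lid, 31 mm wide, 3 mm thick, reaching 31 mm out beyond the lid's front edge. With the lid shut the tongue lies on the lock, 64 mm above the bench, its eye exactly over the hole for the short leg.

How it is judged:
By the outcome, as a careful person would: the job done as asked, in the order asked, and still so for the second after the job is handed in, with the robot touching nothing.
It also fails if it takes over 58 s, if anything falls off the work surface, if the arm or the gripper's body presses on something with over 40 N, if the wrist force passes 120 N, or if a joint passes its speed limit or range.

### The arm

A 6-joint arm with a two-finger parallel gripper is mounted at the origin on a cart in front of the work surface, level with it; the furniture and walls round the work are solid. World frame = base frame: x ahead of the robot, y to its left, z up, the work surface at z = 0. Lengths are in m, angles in rad, forces in N, time in s.
With the tool pointing down it reaches from about 0.35 to 0.975 m from the base axis. Payload 4.9 kg.
Tool frame: the origin (TCP) lies on the mounting face of the last link; the fingertips stand 173 mm ahead of it and the grasp point (between the pads) lies 155 mm ahead of it; x points along the fingers, z is the direction in which the jaws open and shut, and the axes are right-handed (so a half turn about x gives the same grasp; the last joint's range is limited). The gripper opens to 85 mm and grips with 20 to 120 N. Pads are 22 mm wide; open, the fingers measure 114 mm over their backs; the gripper's body (76 mm by 85 mm) begins 54 mm behind the grasp point. The pads swing forward as they close: fully open they stand 13 mm farther back than shut.
Start: joints at [-1.336, 0.053, 1.613, -0, 1.476, -0.119], TCP at [0.217, -0.586, 0.405] pointing down, gripper open.
Joint ranges: [-3.01, 3.01], [-1.01, 2.22], [0.06, 2.58], [-1.02, 4.17], [0.09, 2.62], [-3.14, 3.14]. Speed limits (rad/s): [2.57, 2.57, 3.14, 3.14, 3.14, 3.14].

### API

Orientations are given as a rotation vector (axis times angle).
In Python, from station import get_obs, get_image, get_calibration, finish_job, look_for, masks_of, tip_of gives the robot as it stands.
- The arm moves only by the tool carry_out, never from a script. Its argument "increments" is a list of rows, each a list of 3 entries, a list of its own where there are three numbers: the turn, a rotation vector about the world's x, y, z in units of 0.1 rad (1.0 is 0.1 rad), then the shift along the world's x, y, z in units of 20 mm (1.0 is 20 mm), then the opening, from 0 (shut) to 1 (fully open). A call has 1 to 8 rows; each row shifts and turns the pose as measured when the row begins; what a row does not reach is not made up. A row lasts 1/10 s, in which the tool goes at most 50 mm and 8.59 degrees, less where a joint would pass 70% of its speed; a pose out of reach is approached as far as the arm can. A call with a number of a shift or a turn outside -1 to 1 is refused whole. A call with a gripper value outside its range is refused whole. The fingers move at their own pace and stop on an object; "squeeze" is the grip in N (left out, the last holds). Time passes only in rows, so rows that do not move let the fingers close. It gives the time, the measured TCP pose, the force and the opening at its end, in the units of the state.
- get_obs(): the state, without advancing time (a new reading comes with each control period).
- get_image(name): name is "side" or "top"; returns (picture, depth): 400x640x3 uint8, blue, green, red; 400x640 float32, m along the optical axis (not along the pixel's ray), 0 where there is no reading.
- get_calibration(name): a dict with "fx", "fy", "cx", "cy" (pixels), "position" and "orientation" of the camera in the world. Camera axes: x right, y down, z forward; pixel columns grow to the right and rows downward; lengths in m; the calibration is good to about 2 mm. A picture is of the moment at which its call begins. get_calibration takes no time and is no camera call.
- finish_job(): hands the job in, once; it reports no verdict.
Trained networks look in the newest picture that a camera, given by its name, has taken for a name from the list of things; names that differ only in an ending like _2 or _b are one class to them, and where a whole thing is asked for, a point or a joint stands for the part that bears it (a point fixed in the world has none). Each returns a list of dicts, best first, with "p" (0 to 1); they miss things now and then, are a little off and sometimes report something else, mostly with a low value. They report only what shows in the picture. A call takes as long as a camera call.
- look_for(camera, query): "centre" ([column, row] in pixels, amid what is visible of it).
- masks_of(camera, query): "region" (400x640 bool, what is visible of it) and "centre" ([column, row] in pixels, amid what is visible of it).
- tip_of(camera, query): "centre" ([column, row] in pixels: a listed point, or the origin of a listed thing).
The state is a dict: "t": time; "q": joint angles; "dq": joint speeds; "effort": joint torques, N m; "tool_pos": TCP position; "tool_rot": TCP orientation; "contact_force": force on the tool from outside, world axes, zero at the start; "wrist_torque": the same for the moment, N m; "opening": finger opening in m.
Only numpy, scipy, OpenCV 4.12 (cv2) and the standard library are available. Lean on these libraries where they do the work, as an engineer would, in place of code of your own. Each camera call takes 0.05 s, during which the arm holds its last target.

## Working session

There is one attempt and no reset: what is moved stays moved. The work goes in short steps, Python scripts to look and compute and a tool call to move; the robot and the scene stay as the last step left them, time stands still between calls to the robot, and variables do not carry over. Pictures are saved under pics/ and viewed, and the job is handed in when it is done.

Besides the shell and the picture viewer there is one more tool, called after "Request:" by a JSON object that holds its "name" and its "arguments", one argument or row to a line. carry_out: Moves the arm, as the interface text tells. Shifts and turns lie within -1 to 1; 1 stands for 20 mm of shift or 0.1 rad of turn. Its arguments: {"type":"object","properties":{"increments":{"type":"array","items":{"type":"array"}},"squeeze":{"type":"number"}},"required":["increments"]}

```bash
ls; mkdir -p pics
cat > h.py <<'E'
import numpy as np,cv2
from scipy.spatial.transform import Rotation as R
from station import *
def cal(n):
    c=get_calibration(n); o=np.array(c['orientation'],float)
    M=R.from_rotvec(o).as_matrix() if o.shape==(3,) else (R.from_quat(o).as_matrix() if o.shape==(4,) else o)
    return c,M,np.array(c['position'])
def ray(n,px):
    c,M,p=cal(n); d=M@np.array([(px[0]-c['cx'])/c['fx'],(px[1]-c['cy'])/c['fy'],1]); return p,d
def atz(n,px,z):
    p,d=ray(n,px); return p+d*(z-p[2])/d[2]
def atdepth(n,px,dep):
    p,d=ray(n,px); return p+d*dep
def proj(n,X):
    c,M,p=cal(n); v=M.T@(np.array(X)-p); return [c['fx']*v[0]/v[2]+c['cx'],c['fy']*v[1]/v[2]+c['cy']]
def tri(a,b):
    (p,d),(q,e)=a,b; d=d/np.linalg.norm(d);e=e/np.linalg.norm(e)
    s=np.linalg.lstsq(np.c_[d,-e],q-p,rcond=None)[0]; A=p+s[0]*d;B=q+s[1]*e
    return (A+B)/2,np.linalg.norm(A-B)
E
python3 - <<'E'
from h import *
for n in ['side','top']:
    print(n,get_calibration(n))
    im,d=get_image(n); cv2.imwrite(f'pics/{n}0.png',im)
    for q in ['crown','short_tip','pivot','hole','lid_front','lid_hinge','eye','punch_box','weight_center','punch_center','pin_block_center']:
        r=tip_of(n,q)
        print(q,[(np.round(x['centre'],1).tolist(),round(x['p'],2)) for x in r[:2]])
o=get_obs();print(o)
E
```

```text
pics
side {'fx': 437.58086825091664, 'fy': 437.58086825091664, 'cx': 316.36208258701544, 'cy': 199.97873693405396, 'position': array([ 0.33521461, -0.76153311,  0.58541222]), 'orientation': array([-2.07174558,  0.27739236, -0.14959566])}
crown [([297.3, 210.6], 0.65)]
short_tip [([286.2, 234.8], 0.76)]
pivot [([303.9, 238.0], 0.87)]
hole [([301.1, 227.0], 0.86)]
lid_front [([320.4, 202.4], 0.57)]
lid_hinge [([372.4, 233.1], 0.84), ([315.7, 191.4], 0.67)]
eye [([316.9, 191.4], 0.67)]
punch_box [([344.3, 257.5], 0.97)]
weight_center [([378.6, 328.8], 0.55)]
punch_center [([315.7, 192.1], 0.54)]
pin_block_center [([252.8, 197.7], 0.89)]
top {'fx': 418.709466546252, 'fy': 418.709466546252, 'cx': 325.51943324536427, 'cy': 199.2949547832581, 'position': array([0.47284246, 0.02574001, 1.08199735]), 'orientation': array([-2.23113356,  2.1727901 , -0.10356462])}
crown [([326.2, 217.6], 0.44)]
short_tip [([322.1, 226.0], 0.45)]
pivot [([332.2, 213.8], 0.54)]
hole [([316.0, 210.6], 0.88)]
lid_front [([326.8, 198.0], 0.82), ([327.2, 218.2], 0.35)]
lid_hinge [([337.0, 155.8], 0.7), ([325.1, 220.7
[... 183 characters left out ...]
k_center [([224.3, 237.9], 0.57)]
{'t': 1.2, 'q': array([-1.33598206e+00,  5.26872550e-02,  1.61294210e+00, -1.59225342e-05,
        1.47596615e+00, -1.18988564e-01]), 'dq': array([-5.37203304e-04, -3.87820898e-04, -1.13710011e-03,  2.91881994e-04,
       -6.92699350e-04,  3.56805096e-05]), 'effort': array([ 1.73066557e-03, -3.93676651e+01, -3.70461917e+01, -7.37389269e-05,
        5.64678558e-04,  1.83713047e-05]), 'tool_pos': array([ 0.2165414 , -0.58626014,  0.4046863 ]), 'tool_rot': array([ 0.94473709,  1.35607335, -0.94475351]), 'contact_force': array([ 0.44949085, -0.20073669, -0.20700425]), 'wrist_torque': array([-0.00043354,  0.01644924,  0.00074929]), 'opening': 0.08546876967911114}
```

Run:
```python
from h import *
a=cv2.imread('pics/side0.png');b=cv2.imread('pics/top0.png')
cv2.imwrite('pics/sc.png',cv2.resize(a[130:380,190:460],(800,741))[:600])
cv2.imwrite('pics/tc.png',cv2.resize(b[110:290,205:445],(800,600),interpolation=cv2.INTER_CUBIC))
print(R.from_rotvec(get_obs()['tool_rot']).as_matrix().round(3))
for z,k,p in [(.059,'pivot',(332.2,213.8)),(.059,'hole',(316,210.6)),(.126,'crown',(326.2,217.6)),(.07,'stip',(322.1,226)),(.062,'hinge',(337,155.8)),(.0,'box',(326.1,182.7))]: print(k,atz('top',p,z).round(4))
for z,k,p in [(.059,'pivot',(303.9,238)),(.059,'hole',(301.1,227)),(.126,'crown',(297.3,210.6)),(.07,'stip',(286.2,234.8)),(.062,'hinge',(372.4,233.1)),(0,'box',(344.3,257.5))]: print('s',k,atz('side',p,z).round(4))
for k,p,q in [('lidfront',(326.8,198),(320.4,202.4)),('eye',(320.2,202),(316.9,191.4)),('weight',(422.3,192.7),(378.6,328.8)),('block',(224.3,237.9),(252.8,197.7)),('punch',(229.7,171.4),(315.7,192.1))]: print(k,tri(ray('top',p),ray('side',q)))
```

```text
[[-0.     0.938  0.346]
 [-0.     0.346 -0.938]
 [-1.    -0.    -0.   ]]
pivot [ 0.5048 -0.0203  0.059 ]
hole [0.5116 0.0195 0.059 ]
crown [ 0.4937 -0.0038  0.126 ]
stip [0.4744 0.0039 0.07  ]
hinge [ 0.6477 -0.0285  0.062 ]
box [ 0.587  -0.0051  0.    ]
s pivot [ 0.503  -0.0141  0.059 ]
s hole [0.507 0.029 0.059]
s crown [ 0.4917 -0.0099  0.126 ]
s stip [ 0.4665 -0.0082  0.07  ]
s hinge [ 0.6472 -0.04    0.062 ]
s box [ 0.5897 -0.0277  0.    ]
lidfront (array([ 0.54007079, -0.00421239,  0.13437485]), np.float64(0.004233445199220045))
eye (array([0.53290048, 0.01003074, 0.15359589]), np.float64(0.011318100543740325))
weight (array([ 0.57188169, -0.25494964,  0.01435507]), np.float64(0.010732711310890096))
block (array([0.43321979, 0.24673974, 0.026932  ]), np.float64(0.01097212105194643))
punch (array([0.60152883, 0.24132997, 0.02184491]), np.float64(0.009989553267810806))
```

View pics/sc.png

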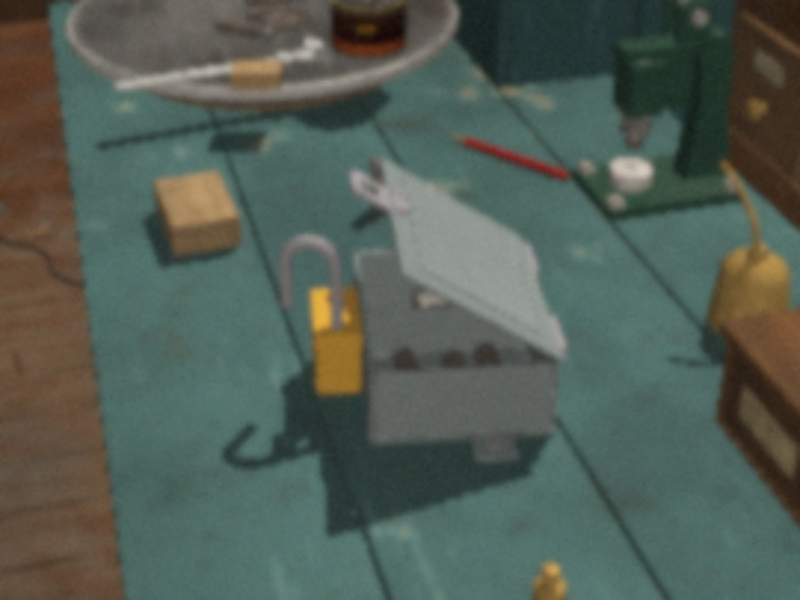

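View pics/tc.png

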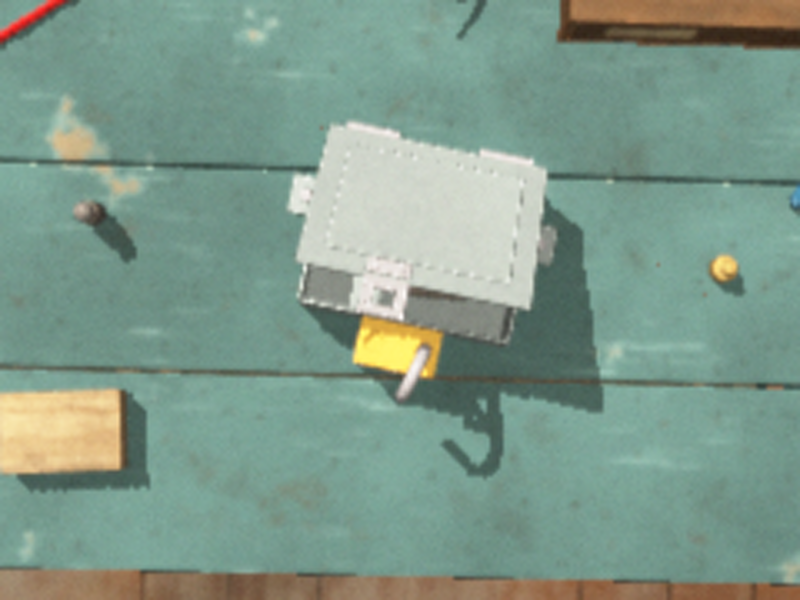

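```bash
cat >> h.py <<'E'
def cloud(n):
    im,d=get_image(n); c,M,p=cal(n)
    v,u=np.mgrid[:400,:640]; P=np.stack([(u-c['cx'])/c['fx']*d,(v-c['cy'])/c['fy']*d,d],-1)@M.T+p
    P[d<=0]=np.nan
    return im,P
E
python3 - <<'E'
from h import *
im,P=cloud('top'); np.savez('top0.npz',im=im,P=P)
hsv=cv2.cvtColor(im,cv2.COLOR_BGR2HSV)
m=cv2.inRange(hsv,(18,150,120),(32,255,255)); m[:195]=0;m[235:]=0;m[:,:300]=0;m[:,350:]=0
ys,xs=np.nonzero(m); print(len(xs))
W=np.array([atz('top',(x,y),.059)[:2] for x,y in zip(xs,ys)],np.float32)
print('lock rect',cv2.minAreaRect(W))
print('lock z',np.nanpercentile(P[m>0][:,2],[5,25,50,75,95]))
# lid plane
r=masks_of('top','lid')
for x in r[:2]:
    g=x['region'];print(x['p'],g.sum(),x['centre'])
g=cv2.erode(r[0]['region'].astype(np.uint8),np.ones((5,5)))>0
Q=P[g];Q=Q[~np.isnan(Q).any(1)];Q=Q[Q[:,2]>.05]
for _ in range(4):
    c=np.median(Q,0);c=Q.mean(0);n=np.linalg.svd(Q-c,full_matrices=False)[2][2];n*=np.sign(n[2]);e=(Q-c)@n;Q=Q[abs(e)<max(.003,2*e.std())]
print('lid n',n,c,e.std(),'tilt',np.arccos(n[2]),'yaw',np.arctan2(n[1],n[0])*57.3)
r=masks_of('top','shackle')
for x in r[:2]:
    g=x['region'];ys,xs=np.nonzero(g);print(x['p'],g.sum(),xs.min(),xs.max(),ys.min(),ys.max(),x['centre'],np.nanmax(P[g][:,2]))
    print(cv2.minAreaRect(np.c_[xs,ys].astype(np.float32)))
cv2.imwrite('pics/tz.png',cv2.resize(im[190:240,290:370],(800,500),interpolation=cv2.INTER_CUBIC))
im,_=get_image('side');r=masks_of('side','shackle')
for x in r[:2]:
    g=x['region'];ys,xs=np.nonzero(g);print(x['p'],g.sum(),xs.min(),xs.max(),ys.min(),ys.max(),x['centre'])
cv2.imwrite('pics/sz.png',cv2.resize(im[195:275,270:400],(780,480),interpolation=cv2.INTER_CUBIC))
E
```

```text
155
lock rect ((0.5043460130691528, -0.00011257827281951904), (0.059015192091464996, 0.03355025127530098), 80.2236099243164)
lock z [0.05224922 0.05663167 0.05790908 0.05907482 0.06074032]
0.79 3086 [326.8, 175.3]
0.56 68 [327.0, 219.1]
lid n [ 0.55659398 -0.09890549  0.82487626] [ 0.59424425 -0.01580938  0.10655833] 0.0013031225510762815 tilt 0.6008130449404083 yaw -10.076894500158305
```

View pics/tz.png

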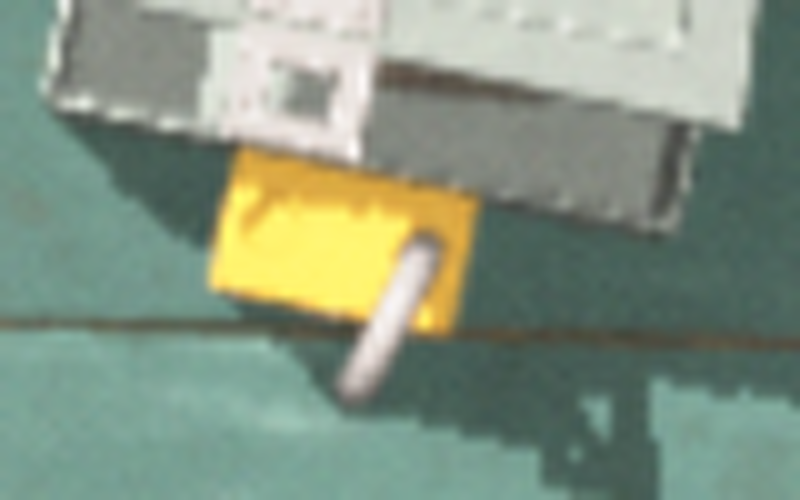

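View pics/sz.png

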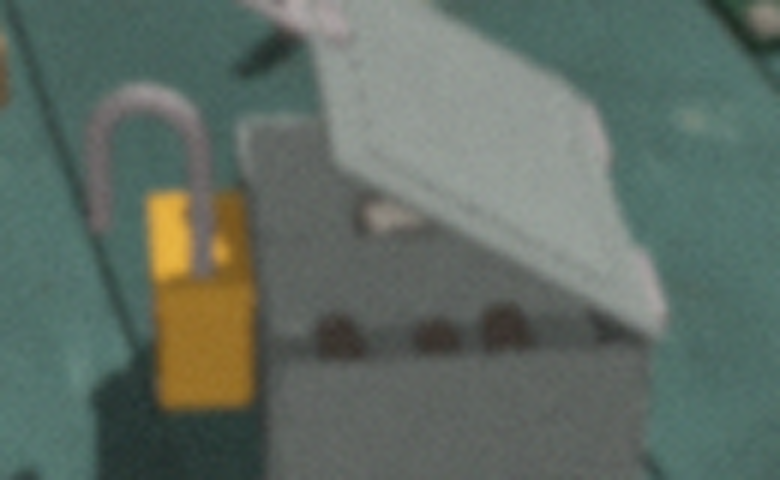

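Run:
```python
from h import *
A=atz('top',(332.5,214),.113); B=atz('top',(325.3,229.5),.108); print('longside',A,'short',B,np.linalg.norm(A[:2]-B[:2]))
# side: outer U: left leg x≈98/6, right leg ≈205/6, top y≈88/6 ; legs bar center
for nm,px,z in [('pivot bottom',(270+203/6,195+272/6),.059),('short tip',(270+98/6,195+228/6),.0705),('crown',(270+150/6,195+97/6),.126)]: print(nm,atz('side',px,z))
P=np.load('top0.npz')['P']
for v in range(211,232): print(v,[(u,*(P[v,u]*1000).round(0)) for u in range(322,336) if P[v,u,2]>.09])
```

```text
longside [ 0.50270619 -0.01854695  0.113     ] short [ 0.46645677 -0.00293233  0.108     ] 0.03946943311532885
pivot bottom [ 0.50086104 -0.02240763  0.059     ]
short tip [ 0.46802786 -0.00237834  0.0705    ]
crown [ 0.48670793 -0.01081158  0.126     ]
211 []
212 []
213 [(331, np.float64(505.0), np.float64(-15.0), np.float64(108.0)), (332, np.float64(505.0), np.float64(-17.0), np.float64(115.0)), (333, np.float64(505.0), np.float64(-20.0), np.float64(105.0))]
214 [(331, np.float64(502.0), np.float64(-15.0), np.float64(118.0)), (332, np.float64(503.0), np.float64(-17.0), np.float64(119.0)), (333, np.float64(503.0), np.float64(-20.0), np.float64(113.0))]
215 [(330, np.float64(500.0), np.float64(-13.0), np.float64(120.0)), (331, np.float64(500.0), np.float64(-15.0), np.float64(121.0)), (332, np.float64(500.0), np.float64(-17.0), np.float64(121.0)), (333, np.float64(500.0), np.float64(-19.0), np.float64(121.0))]
216 [(330, np.float64(498.0), np.float64(-12.0), np.float64(123.0)), (331, np.float64(498.0), np.float64(-15.0), np.float64(125.0)), (332, np.float64(498.0), np.float64(-17.0), 
[... 3324 characters left out ...]
np.float64(470.0), np.float64(0.0), np.float64(116.0)), (325, np.float64(470.0), np.float64(-2.0), np.float64(123.0)), (326, np.float64(470.0), np.float64(-4.0), np.float64(122.0)), (327, np.float64(470.0), np.float64(-6.0), np.float64(125.0))]
229 [(324, np.float64(468.0), np.float64(0.0), np.float64(117.0)), (325, np.float64(468.0), np.float64(-2.0), np.float64(119.0)), (326, np.float64(468.0), np.float64(-4.0), np.float64(120.0)), (327, np.float64(468.0), np.float64(-7.0), np.float64(116.0))]
230 [(324, np.float64(465.0), np.float64(0.0), np.float64(108.0)), (325, np.float64(465.0), np.float64(-2.0), np.float64(115.0)), (326, np.float64(465.0), np.float64(-4.0), np.float64(111.0))]
231 []
```

Request:
{"name": "carry_out", "arguments": {
  "increments": [
    [[0,0,0.8],[0.6,1,-0.06],0],
    [[0,0,0.8],[0.6,1,-0.06],0],
    [[0,0,0.8],[0.6,1,-0.06],0],
    [[0,0,0.8],[0.6,1,-0.06],0],
    [[0,0,0.8],[0.6,1,-0.06],0],
    [[0,0,0.8],[0.6,1,-0.06],0],
    [[0,0,0.8],[0.6,1,-0.06],0],
    [[0,0,0.8],[0.6,1,-0.06],0]
  ],
  "squeeze": 60
}}

```text
t: 2.25
tool_pos: [0.3136, -0.4224, 0.3952]
tool_rot: [0.435, 1.525, -0.437]
contact_force: [0.1, -0.4, 0.1]
opening: -0.0005
```

Request:
{"name": "carry_out", "arguments": {
  "increments": [
    [[0,0,0.8],[0.6,1,-0.06],0],
    [[0,0,0.8],[0.6,1,-0.06],0],
    [[0,0,0.8],[0.6,1,-0.06],0],
    [[0,0,0.8],[0.6,1,-0.06],0],
    [[0,0,0.8],[0.6,1,-0.06],0],
    [[0,0,0.8],[0.6,1,-0.06],0],
    [[0,0,0.8],[0.6,1,-0.06],0],
    [[0,0,0.8],[0.6,1,-0.06],0]
  ]
}}

```text
t: 3.05
tool_pos: [0.4126, -0.2551, 0.3865]
tool_rot: [-0.089, 1.564, 0.085]
contact_force: [0.1, 0.6, 0.5]
opening: -0.0003
```

Request:
{"name": "carry_out", "arguments": {
  "increments": [
    [[0,0,0.8],[0.6,1,-0.06],0],
    [[0,0,0.8],[0.6,1,-0.06],0],
    [[0,0,0.8],[0.6,1,-0.06],0],
    [[0,0,0.8],[0.6,1,-0.06],0],
    [[0,0,0.8],[0.6,1,-0.06],0],
    [[0,0,0.8],[0.6,1,-0.06],0],
    [[0,0,0.8],[0.6,1,-0.06],0],
    [[0,0,0.8],[0.6,1,-0.06],0]
  ]
}}

```text
t: 3.85
tool_pos: [0.5117, -0.0875, 0.378]
tool_rot: [-0.61, 1.475, 0.605]
contact_force: [-0.7, -0.9, 0.4]
opening: -0.0001
```

Run:
```python
from h import *
o=get_obs();M=R.from_rotvec(o['tool_rot']).as_matrix();print(o['t'],o['tool_pos'],M[:,0].round(3),np.degrees(np.arctan2(M[1,2],M[0,2])),o['q'].round(3))
```

```text
3.85 [ 0.51170148 -0.08751328  0.3779559 ] [ 0.009  0.    -1.   ] 44.57908204695444 [-0.313 -0.188  1.887  0.003  1.434 -1.092]
```

Request:
{"name": "carry_out", "arguments": {
  "increments": [
    [[0,0.03,0.96],[0.6,0.97,0],0],
    [[0,0.03,0.96],[0.6,0.97,0],0],
    [[0,0.03,0.96],[0.6,0.97,0],0],
    [[0,0,0.96],[0.6,0.97,0],0],
    [[0,0,0],[0,0,-1],0],
    [[0,0,0],[0,0,-1],0],
    [[0,0,0],[0,0,-1],0],
    [[0,0,0],[0,0,-0.5],0]
  ]
}}

```text
t: 4.65
tool_pos: [0.5634, -0.003, 0.3095]
tool_rot: [-0.923, 1.36, 0.918]
contact_force: [-0.7, 0.3, 0.9]
opening: 0.0003
```

```bash
cat > s.py <<'E'
from h import *
o=get_obs();M=R.from_rotvec(o['tool_rot']).as_matrix();print('t',o['t'],'pos',o['tool_pos'].round(4),'tip',(o['tool_pos']+.173*M[:,0]).round(4),'ax',M[:,0].round(3),'yaw',np.degrees(np.arctan2(M[1,2],M[0,2])).round(2),'F',o['contact_force'].round(1),'T',o['wrist_torque'].round(2),o['opening'].round(4))
E
python3 s.py
```

```text
Traceback (most recent call last):
  File "s.py", line 2, in <module>
    o=get_obs();M=R.from_rotvec(o['tool_rot']).as_matrix();print('t',o['t'],'pos',o['tool_pos'].round(4),'tip',(o['tool_pos']+.173*M[:,0]).round(4),'ax',M[:,0].round(3),'yaw',np.degrees(np.arctan2(M[1,2],M[0,2])).round(2),'F',o['contact_force'].round(1),'T',o['wrist_torque'].round(2),o['opening'].round(4))
                                                                                                                                                                                                                                                                                             ^^^^^^^^^^^^^^^^^^
AttributeError: 'float' object has no attribute 'round'
```

```bash
sed -i "s/o\['opening'\].round(4)/o['opening']/" s.py; python3 s.py
```

```text
t 4.65 pos [ 0.5634 -0.003   0.3095] tip [ 0.5646 -0.0028  0.1365] ax [ 0.007  0.001 -1.   ] yaw 67.94 F [-0.7  0.3  0.9] T [-0.02  0.04 -0.08] 0.0002956949816398897
```

Request:
{"name": "carry_out", "arguments": {
  "increments": [
    [[0,0,0],[0,0,-0.7],0],
    [[0,0,0],[0,0,-0.7],0],
    [[0,0,0],[0,0,-0.7],0]
  ]
}}

```text
t: 4.95
tool_pos: [0.5644, -0.0033, 0.2677]
tool_rot: [-0.925, 1.357, 0.914]
contact_force: [-0.1, 0.6, 1.7]
opening: 0.0005
```

Request:
{"name": "carry_out", "arguments": {
  "increments": [
    [[0,0,0],[0,0,-0.5],0],
    [[0,0,0],[0,0,-0.4],0],
    [[0,0,0],[0,0,-0.2],0]
  ]
}}

```text
t: 5.25
tool_pos: [0.5638, -0.0034, 0.2422]
tool_rot: [-0.923, 1.359, 0.916]
contact_force: [-0.9, 1.1, 2.6]
opening: 0.0002
```

Request:
{"name": "carry_out", "arguments": {
  "increments": [
    [[0,0,0],[0,0,-0.15],0],
    [[0,0,0],[0,0,-0.1],0]
  ]
}}

```text
t: 5.45
tool_pos: [0.5641, -0.0034, 0.2387]
tool_rot: [-0.922, 1.361, 0.917]
contact_force: [-10.8, 1.5, 21.6]
opening: -0.0
```

Request:
{"name": "carry_out", "arguments": {
  "increments": [
    [[0,0,0],[0,0,0.5],0],
    [[0,0,0],[0,0,1],0],
    [[0,0,0],[0,0,1],0],
    [[0,0,0],[0,0,1],0.6],
    [[0,0,0],[0,0,1],0.6]
  ]
}}

```text
t: 5.95
tool_pos: [0.5633, -0.0033, 0.3301]
tool_rot: [-0.921, 1.363, 0.919]
contact_force: [0.9, 0.1, 1.0]
opening: 0.0282
```

```bash
python3 s.py
python3 - <<'E'
from h import *
im,P=cloud('top');s,_=get_image('side')
cv2.imwrite('pics/t1.png',cv2.resize(im[130:250,260:400],(700,600),interpolation=cv2.INTER_CUBIC))
cv2.imwrite('pics/s1.png',cv2.resize(s[130:280,240:440],(800,600),interpolation=cv2.INTER_CUBIC))
E
```

```text
t 5.95 pos [ 0.5633 -0.0033  0.3301] tip [ 0.5641 -0.0031  0.1571] ax [ 0.004  0.001 -1.   ] yaw 67.9 F [0.9 0.1 1. ] T [ 0.02 -0.01 -0.04] 0.02819773735675681
```

View pics/t1.png

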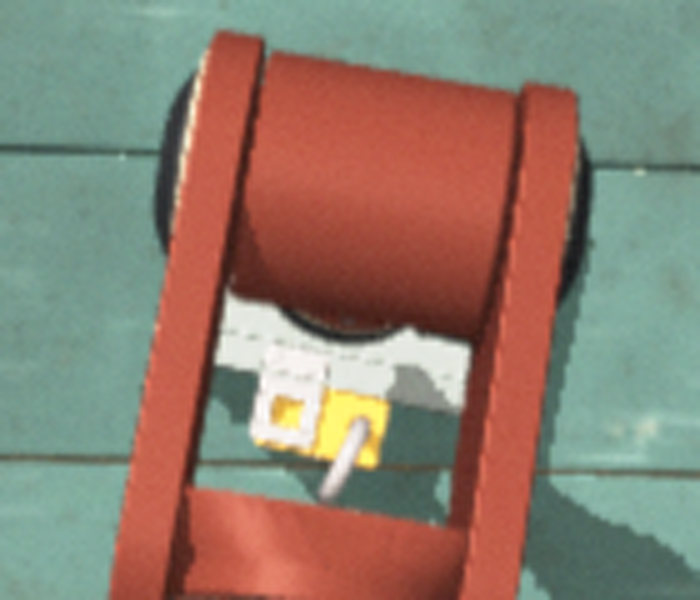

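View pics/s1.png

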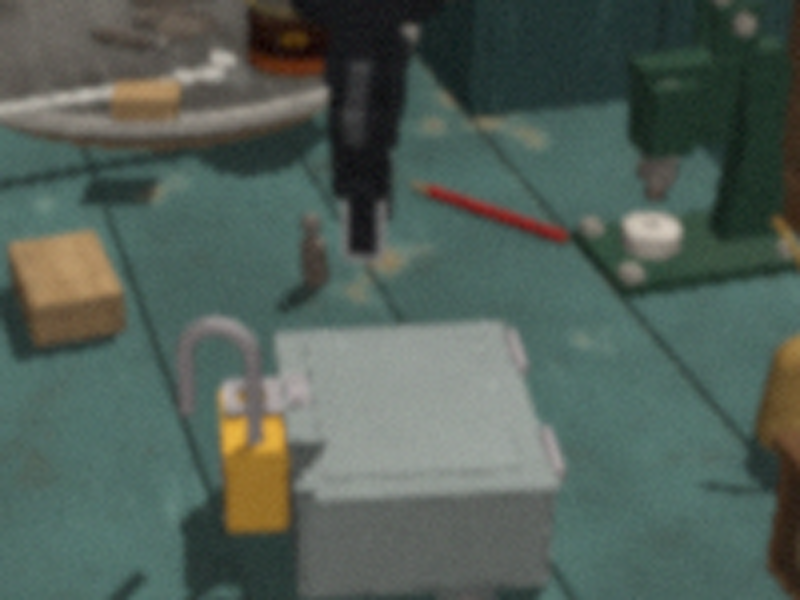

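Run:
```python
from h import *
e=atz('top',(317.4,211.0),.065);print(e)
es=atz('side',(240+250/4,130+394/4),.064);print(es)
for q in ['eye','hole','crown','short_tip','pivot']:
  print(q,*[[(np.round(x['centre'],1).tolist(),round(x['p'],2)) for x in tip_of(n,q)[:1]] for n in ('top','side')])
for nm,px,z in [('long',(260+360/5,130+427/5),.118),('short',(260+330/5,130+492/5),.112)]:print(nm,atz('top',px,z))
```

```text
[0.51050015 0.01614083 0.065     ]
[0.50697649 0.01484862 0.064     ]
eye [([316.1, 215.8], 0.59)] [([299.8, 228.3], 0.77)]
hole [([314.8, 213.3], 0.77)] [([299.9, 228.0], 0.7)]
crown [([326.1, 218.9], 0.59)] []
short_tip [([321.0, 224.8], 0.66)] [([284.6, 233.7], 0.66)]
pivot [([333.6, 214.1], 0.49)] [([304.8, 239.8], 0.76)]
long [ 0.49929831 -0.01724484  0.118     ]
short [ 0.46906004 -0.00436844  0.112     ]
```

Request:
{"name": "carry_out", "arguments": {
  "increments": [
    [[0,0.04,-0.1],[-1,-0.1,0],0.6],
    [[0,0,-0.1],[-1,-0.1,0],0.6],
    [[0,0,0],[-1,-0.1,0],0.6],
    [[0,0,0],[-0.95,-0.1,0],0.6],
    [[0,0,0],[0,0,0],0.6]
  ]
}}

```text
t: 7.05
tool_pos: [0.482, -0.0115, 0.3267]
tool_rot: [-0.902, 1.376, 0.908]
contact_force: [0.7, -0.7, 0.1]
opening: 0.0514
```

```bash
python3 s.py
```

```text
t 7.05 pos [ 0.482  -0.0115  0.3267] tip [ 0.4814 -0.0112  0.1537] ax [-0.004  0.002 -1.   ] yaw 66.73 F [ 0.7 -0.7  0.1] T [-0.05 -0.1   0.02] 0.05136201095921759
```

Descend and grip gently.

Request:
{"name": "carry_out", "arguments": {
  "increments": [
    [[0,-0.04,0],[0.1,0,-1],0.6],
    [[0,0,0],[0.1,0,-1],0.6],
    [[0,0,0],[0,0,0],0.3],
    [[0,0,0],[0,0,0],0],
    [[0,0,0],[0,0,0],0],
    [[0,0,0],[0,0,0],0],
    [[0,0,0],[0,0,0],0]
  ],
  "squeeze": 40
}}

```text
t: 7.75
tool_pos: [0.4885, -0.0114, 0.2882]
tool_rot: [-0.906, 1.369, 0.902]
contact_force: [1.1, -0.3, -2.3]
opening: 0.0071
```

```bash
python3 s.py
python3 - <<'E'
from h import *
s,_=get_image('side')
cv2.imwrite('pics/s2.png',cv2.resize(s[130:280,240:440],(800,600),interpolation=cv2.INTER_CUBIC))
E
```

```text
t 7.75 pos [ 0.4885 -0.0114  0.2882] tip [ 0.4895 -0.0112  0.1152] ax [ 0.006  0.001 -1.   ] yaw 66.71 F [ 1.1 -0.3 -2.3] T [-0.08 -0.07 -0.02] 0.007103346871606838
```

View pics/s2.png

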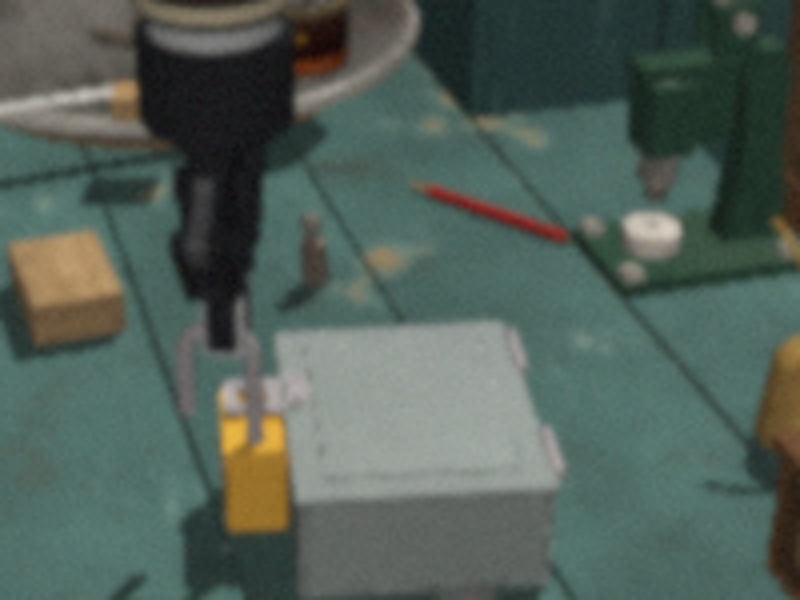

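Run:
```python
import numpy as np
r=14.5;a=np.radians(156.7-5.472*np.arange(15));p=r*np.c_[np.cos(a),np.sin(a)]
print((np.diff(p,axis=0)/20).round(3).tolist())
```

```text
[[0.03, 0.062], [0.036, 0.059], [0.042, 0.055], [0.047, 0.051], [0.051, 0.046], [0.056, 0.041], [0.059, 0.036], [0.062, 0.03], [0.065, 0.024], [0.067, 0.018], [0.068, 0.011], [0.069, 0.005], [0.069, -0.002], [0.069, -0.009]]
```

Request:
{"name": "carry_out", "arguments": {
  "increments": [
    [[0,0,-0.95],[0.03,0.06,0],0],
    [[0,0,-0.95],[0.035,0.06,0],0],
    [[0,0,-0.95],[0.04,0.055,0],0],
    [[0,0,-0.95],[0.045,0.05,0],0]
  ],
  "squeeze": 25
}}

```text
t: 8.2
tool_pos: [0.4913, -0.0068, 0.2882]
tool_rot: [-0.605, 1.48, 0.599]
contact_force: [0.5, -0.0, -3.6]
opening: 0.0076
```

```bash
python3 s.py
```

```text
t 8.2 pos [ 0.4913 -0.0068  0.2882] tip [ 0.4924 -0.007   0.1152] ax [ 0.006 -0.001 -1.   ] yaw 44.13 F [ 0.5 -0.  -3.6] T [-0.06 -0.01  0.04] 0.007564445094033895
```

Request:
{"name": "carry_out", "arguments": {
  "increments": [
    [[0,0,-0.95],[0.05,0.046,0],0],
    [[0,0,-0.95],[0.056,0.041,0],0],
    [[0,0,-0.95],[0.06,0.036,0],0],
    [[0,0,-0.95],[0.062,0.03,0],0],
    [[0,0,-0.95],[0.065,0.024,0],0]
  ]
}}

```text
t: 8.7
tool_pos: [0.497, -0.003, 0.2882]
tool_rot: [-0.221, 1.555, 0.212]
contact_force: [-0.4, -0.0, -3.5]
opening: 0.0073
```

```bash
python3 s.py
```

```text
t 8.7 pos [ 0.497  -0.003   0.2882] tip [ 0.4979 -0.0038  0.1152] ax [ 0.005 -0.005 -1.   ] yaw 15.81 F [-0.4 -0.  -3.5] T [-0.07 -0.    0.01] 0.007311236254507968
```

Request:
{"name": "carry_out", "arguments": {
  "increments": [
    [[0,0,-0.92],[0.067,0.018,0],0],
    [[0,0,-0.92],[0.068,0.011,0],0],
    [[0,0,-0.92],[0.069,0.005,0],0],
    [[0,0,-0.92],[0.069,-0.002,0],0],
    [[0,0,-0.85],[0.065,-0.009,0],0]
  ]
}}

```text
t: 9.2
tool_pos: [0.5036, -0.0024, 0.2882]
tool_rot: [0.149, 1.562, -0.159]
contact_force: [-0.3, 0.3, -3.7]
opening: 0.0071
```

```bash
python3 s.py;python3 - <<'E'
from h import *
s,_=get_image('side');t,P=cloud('top')
cv2.imwrite('pics/s3.png',cv2.resize(s[130:280,240:440],(800,600),interpolation=cv2.INTER_CUBIC))
cv2.imwrite('pics/t3.png',cv2.resize(t[130:250,260:400],(700,600),interpolation=cv2.INTER_CUBIC))
E
```

```text
t 9.2 pos [ 0.5036 -0.0024  0.2882] tip [ 0.5041 -0.0036  0.1152] ax [ 0.002 -0.007 -1.   ] yaw -11.22 F [-0.3  0.3 -3.7] T [0.06 0.02 0.  ] 0.007066290798491283
```

View pics/s3.png

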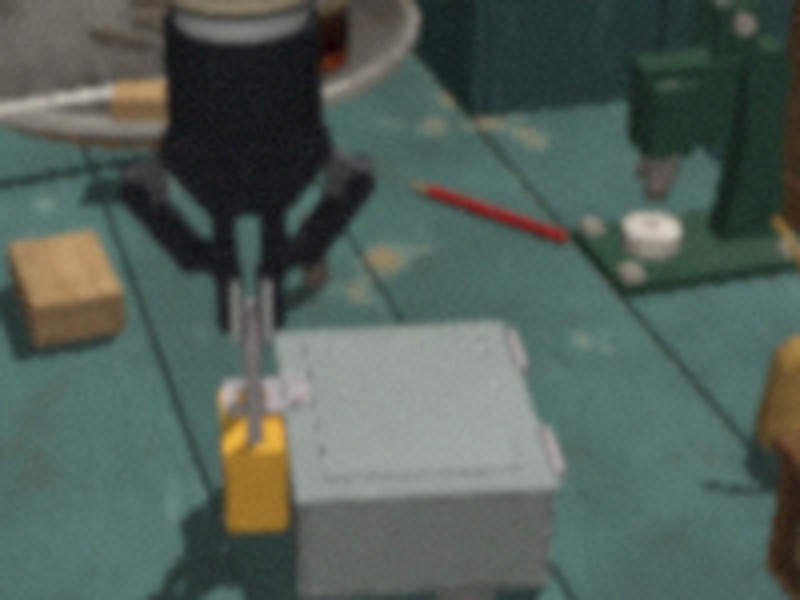

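View pics/t3.png

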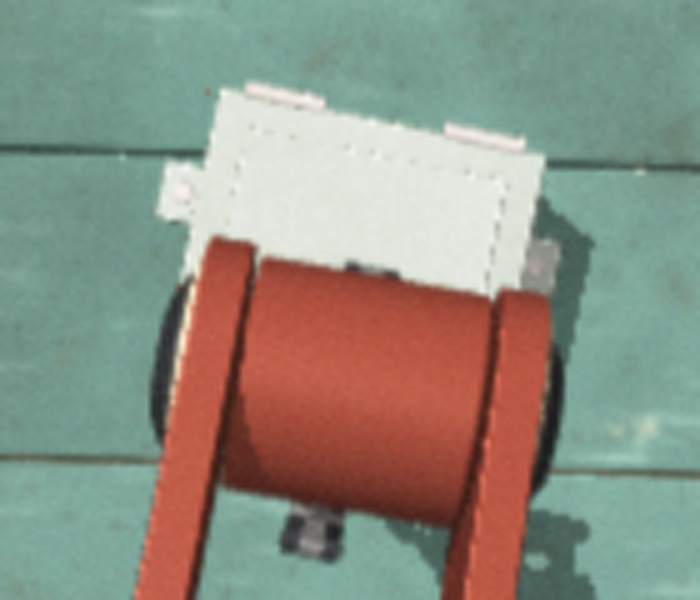

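Run:
```python
from h import *
t,P=cloud('top'); s,_=get_image('side')
hsv=cv2.cvtColor(t,cv2.COLOR_BGR2HSV).astype(int)
# lid pixels: z in .058-.07, fit back edge per column
m=(P[...,2]>.05)&(P[...,2]<.075)
L=[]
for u in range(308,368):
    col=t[140:200,u].astype(float).sum(1)/3; g=np.diff(cv2.GaussianBlur(col.reshape(-1,1),(1,3),0).ravel())
    sat=hsv[140:200,u,1].astype(float); g=-np.diff(cv2.GaussianBlur(sat.reshape(-1,1),(1,5),0).ravel())
    k=g[:28].argmax(); w=g[max(k-2,0):k+3];L.append((u,140.5+(np.arange(max(k-2,0),max(k-2,0)+len(w))*w).sum()/w.sum()))
L=np.array(L);W=np.array([atz('top',p,.064)[:2] for p in L])
v=cv2.fitLine(W.astype(np.float32),cv2.DIST_HUBER,0,.001,.001).ravel();print('back edge',v,np.degrees(np.arctan2(v[1],v[0])))
print(L[::6].round(1).tolist())
Q=P[m];print(len(Q));rect=cv2.minAreaRect(Q[:,:2].astype(np.float32));print(rect)
cv2.imwrite('pics/s4.png',cv2.resize(s[205:260,275:330],(600,600),interpolation=cv2.INTER_CUBIC))
yaw=np.radians(80)
for pv in [(.5015,-.0185),(.502,-.0178)]:
  for a in (77,80,83):
    a=np.radians(a);h=np.array(pv)+.036*np.array([np.cos(a),np.sin(a)]);print(proj('side',[*pv,.059]),proj('side',[*pv,.1]),proj('side',[*h,.0704]),proj('side',[*h,.1]))
```

```text
back edge [ 0.18008     0.983652    0.65592647 -0.03999896] 79.62557
[[308.0, 147.3], [314.0, 146.2], [320.0, 147.6], [326.0, 151.3], [332.0, 152.7], [338.0, 153.7], [344.0, 155.2], [350.0, 153.7], [356.0, 155.1], [362.0, 156.2]]
9150
((0.7688373923301697, 0.19767189025878906), (0.5590680837631226, 1.3068455457687378), 18.378135681152344)
[np.float64(303.6939480182735), np.float64(239.26152798782283)] [np.float64(303.2379975744357), np.float64(222.83078628757565)] [np.float64(303.421835723382), np.float64(225.42023828752218)] [np.float64(303.0994479969928), np.float64(213.73940690534533)]
[np.float64(303.6939480182735), np.float64(239.26152798782283)] [np.float64(303.2379975744357), np.float64(222.83078628757565)] [np.float64(302.5514796045334), np.float64(225.45516549710442)] [np.float64(302.2154305170229), np.float64(213.77374046579956)]
[np.float64(303.6939480182735), np.float64(239.26152798782283)] [np.float64(303.2379975744357), np.float64(222.83078628757565)] [np.float64(301.68357554983425), np.float64(225.5147861663485)] [np.float64(301.33386875541635), np.float64(213.8320823799825)]
[np.float64(303.84697024418097), np.float64(239.04213635276648)] [np.float64(303.394804763831), np.float64(222.61921122034872)] [np.float64(303.57091404088675), np.float64(225.2169985442568)] [np.float64(303.25110044316045), np.float64(213.54173795438098)]
[np.float64(303.84697024418097), np.float64(239.04213635276648)] [np.float64(303.394804763831), np.float64(222.61921122034872)] [np.float64(302.70121430003525), np.float64(225.2518804626715)] [np.float64(302.36776009921067), np.float64(213.57602650328872)]
[np.float64(303.84697024418097), np.float64(239.04213635276648)] [np.float64(303.394804763831), np.float64(222.61921122034872)] [np.float64(301.833978515079), np.float64(225.31141925916333)] [np.float64(301.48688779259743), np.float64(213.63428727600774)]
```

View pics/s4.png

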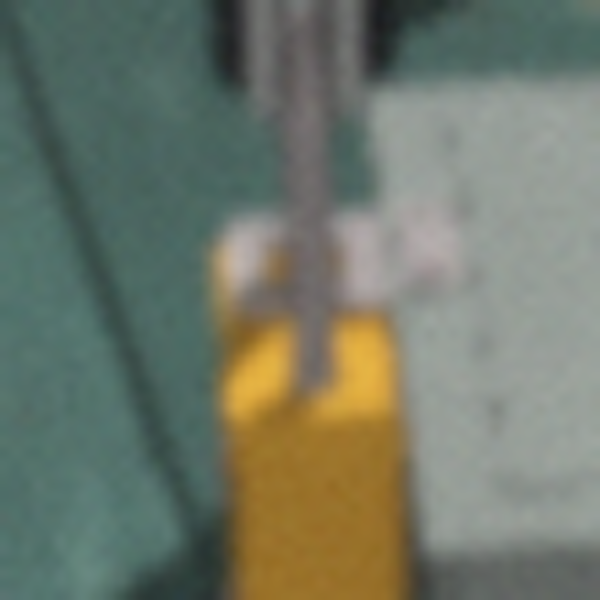

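Request:
{"name": "carry_out", "arguments": {
  "increments": [
    [[0,0,0.2],[-0.015,0,0],0],
    [[0,0,0],[0,0,0],0],
    [[0,0,0],[0,0,-0.1],0],
    [[0,0,0],[0,0,-0.1],0]
  ],
  "squeeze": 60
}}

```text
t: 9.8
tool_pos: [0.5037, -0.0024, 0.2866]
tool_rot: [0.125, 1.563, -0.135]
contact_force: [-4.2, 0.5, 5.4]
opening: 0.0069
```

```bash
python3 s.py
```

```text
t 9.8 pos [ 0.5037 -0.0024  0.2866] tip [ 0.5043 -0.0035  0.1136] ax [ 0.004 -0.007 -1.   ] yaw -9.49 F [-4.2  0.5  5.4] T [ 0.17  0.86 -0.04] 0.006872670352505992
```

Request:
{"name": "carry_out", "arguments": {
  "increments": [
    [[0,0,-0.05],[-0.025,0,-0.1],0],
    [[0,0,0],[0,0,-0.12],0]
  ]
}}

```text
t: 10.0
tool_pos: [0.5036, -0.0024, 0.2838]
tool_rot: [0.129, 1.561, -0.139]
contact_force: [-4.4, 1.2, 5.3]
opening: 0.0065
```

```bash
python3 s.py
```

```text
t 10.0 pos [ 0.5036 -0.0024  0.2838] tip [ 0.5044 -0.0035  0.1108] ax [ 0.005 -0.007 -1.   ] yaw -9.78 F [-4.4  1.2  5.3] T [ 0.14  0.83 -0.01] 0.006545534756784139
```

Request:
{"name": "carry_out", "arguments": {
  "increments": [
    [[0,0,0],[-0.05,0,-0.1],0],
    [[0,0,0],[-0.03,0,-0.1],0]
  ]
}}

```text
t: 10.2
tool_pos: [0.5027, -0.0024, 0.2814]
tool_rot: [0.129, 1.558, -0.139]
contact_force: [-3.3, 2.8, 6.0]
opening: 0.0067
```

Request:
{"name": "carry_out", "arguments": {
  "increments": [
    [[0,0,0],[0,0,-0.1],0],
    [[0,0,0],[0,0,-0.1],0]
  ]
}}

```text
t: 10.4
tool_pos: [0.5029, -0.0023, 0.2785]
tool_rot: [0.129, 1.558, -0.139]
contact_force: [-4.2, 0.9, 5.3]
opening: 0.0066
```

```bash
python3 s.py;python3 - <<'E'
from h import *
s,_=get_image('side')
cv2.imwrite('pics/s5.png',cv2.resize(s[205:260,275:330],(600,600),interpolation=cv2.INTER_CUBIC))
E
```

```text
t 10.4 pos [ 0.5029 -0.0023  0.2785] tip [ 0.5044 -0.0035  0.1056] ax [ 0.008 -0.007 -1.   ] yaw -9.81 F [-4.2  0.9  5.3] T [ 0.11  0.86 -0.08] 0.006627013875769604
```

View pics/s5.png

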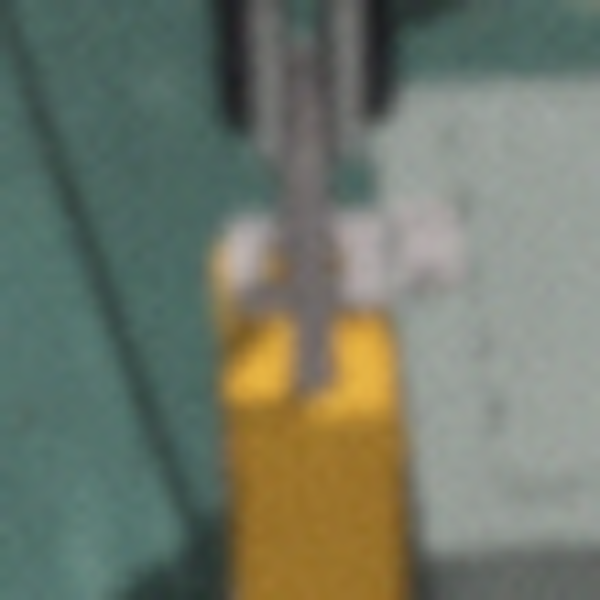

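Request:
{"name": "carry_out", "arguments": {
  "increments": [
    [[0,0,0],[0,0,-0.1],0],
    [[0,0,0],[0,0,-0.1],0]
  ]
}}

```text
t: 10.65
tool_pos: [0.503, -0.0023, 0.2754]
tool_rot: [0.129, 1.558, -0.139]
contact_force: [-4.0, 0.2, 5.7]
opening: 0.0066
```

Request:
{"name": "carry_out", "arguments": {
  "increments": [
    [[0,0,0],[0,0,-0.1],0],
    [[0,0,0],[0,0,-0.1],0]
  ]
}}

```text
t: 10.85
tool_pos: [0.5031, -0.0023, 0.2724]
tool_rot: [0.129, 1.558, -0.139]
contact_force: [-4.6, 1.6, 5.0]
opening: 0.0063
```

Request:
{"name": "carry_out", "arguments": {
  "increments": [
    [[0,0,0],[0,0,-0.1],0]
  ]
}}

```text
t: 10.95
tool_pos: [0.5031, -0.0023, 0.2709]
tool_rot: [0.129, 1.559, -0.14]
contact_force: [-3.9, 1.2, 6.1]
opening: 0.0066
```

Request:
{"name": "carry_out", "arguments": {
  "increments": [
    [[0,0,0],[0,0,-0.1],0]
  ]
}}

```text
t: 11.05
tool_pos: [0.5032, -0.0023, 0.2694]
tool_rot: [0.129, 1.559, -0.14]
contact_force: [-3.4, 1.7, 5.7]
opening: 0.0065
```

Request:
{"name": "carry_out", "arguments": {
  "increments": [
    [[0,0,0],[0,0,-0.1],0]
  ]
}}

```text
t: 11.15
tool_pos: [0.5032, -0.0023, 0.268]
tool_rot: [0.129, 1.559, -0.14]
contact_force: [-3.9, 1.5, 6.3]
opening: 0.0068
```

Request:
{"name": "carry_out", "arguments": {
  "increments": [
    [[0,0,0],[0,0,-0.1],0]
  ]
}}

```text
t: 11.25
tool_pos: [0.5033, -0.0023, 0.2665]
tool_rot: [0.129, 1.559, -0.14]
contact_force: [-5.6, 1.4, 6.3]
opening: 0.0066
```

Request:
{"name": "carry_out", "arguments": {
  "increments": [
    [[0,0,0],[0,0,-0.1],0]
  ]
}}

```text
t: 11.35
tool_pos: [0.5033, -0.0023, 0.2651]
tool_rot: [0.129, 1.56, -0.14]
contact_force: [-4.8, 1.2, 6.5]
opening: 0.0067
```

Request:
{"name": "carry_out", "arguments": {
  "increments": [
    [[0,0,0],[0,0,-0.1],0]
  ]
}}

```text
t: 11.45
tool_pos: [0.5034, -0.0023, 0.2636]
tool_rot: [0.129, 1.56, -0.14]
contact_force: [-4.7, 1.3, 6.1]
opening: 0.0069
```

Request:
{"name": "carry_out", "arguments": {
  "increments": [
    [[0,0,0],[0,0,-0.1],0]
  ]
}}

```text
t: 11.55
tool_pos: [0.5034, -0.0022, 0.2622]
tool_rot: [0.129, 1.56, -0.14]
contact_force: [-4.9, 1.2, 6.5]
opening: 0.0065
```

Request:
{"name": "carry_out", "arguments": {
  "increments": [
    [[0,0,0],[0,0,-0.1],0]
  ]
}}

```text
t: 11.65
tool_pos: [0.5036, -0.0022, 0.2611]
tool_rot: [0.129, 1.56, -0.14]
contact_force: [-6.9, 1.2, 12.4]
opening: 0.007
```

Request:
{"name": "carry_out", "arguments": {
  "increments": [
    [[0,0,0],[0,0,-0.1],0]
  ]
}}

```text
t: 11.75
tool_pos: [0.5039, -0.0023, 0.2608]
tool_rot: [0.129, 1.561, -0.14]
contact_force: [-8.2, 1.7, 15.3]
opening: 0.0063
```

Request:
{"name": "carry_out", "arguments": {
  "increments": [
    [[0,0,0],[0,0,-0.1],0]
  ]
}}

```text
t: 11.85
tool_pos: [0.5042, -0.0023, 0.2607]
tool_rot: [0.129, 1.562, -0.141]
contact_force: [-9.4, 1.4, 14.7]
opening: 0.0067
```

Request:
{"name": "carry_out", "arguments": {
  "increments": [
    [[0,0,0],[0,0,-0.11],0]
  ]
}}

```text
t: 11.95
tool_pos: [0.5044, -0.0023, 0.2606]
tool_rot: [0.129, 1.563, -0.141]
contact_force: [-9.4, 1.6, 15.0]
opening: 0.0068
```

Request:
{"name": "carry_out", "arguments": {
  "increments": [
    [[0,0,0],[-0.05,0,-0.13],0]
  ]
}}

```text
t: 12.05
tool_pos: [0.5041, -0.0024, 0.2604]
tool_rot: [0.129, 1.562, -0.141]
contact_force: [-7.1, 1.7, 16.2]
opening: 0.0069
```

```bash
python3 s.py
```

```text
t 12.05 pos [ 0.5041 -0.0024  0.2604] tip [ 0.5048 -0.0038  0.0874] ax [ 0.004 -0.008 -1.   ] yaw -9.86 F [-7.1  1.7 16.2] T [ 0.21  1.28 -0.09] 0.006939584701726273
```

Request:
{"name": "carry_out", "arguments": {
  "increments": [
    [[0,0,0],[-0.03,0,-0.16],0]
  ]
}}

```text
t: 12.15
tool_pos: [0.5042, -0.0024, 0.2601]
tool_rot: [0.129, 1.561, -0.141]
contact_force: [-9.3, 3.0, 13.8]
opening: 0.0072
```

Request:
{"name": "carry_out", "arguments": {
  "increments": [
    [[0,0,0],[-0.03,0,-0.15],0]
  ]
}}

```text
t: 12.25
tool_pos: [0.5039, -0.0024, 0.2592]
tool_rot: [0.129, 1.561, -0.141]
contact_force: [-6.3, 1.1, 7.2]
opening: 0.0066
```

Request:
{"name": "carry_out", "arguments": {
  "increments": [
    [[0,0,0],[0,0,-0.08],0]
  ]
}}

```text
t: 12.35
tool_pos: [0.5039, -0.0023, 0.2584]
tool_rot: [0.129, 1.562, -0.141]
contact_force: [-5.7, -0.7, 7.3]
opening: 0.0068
```

Request:
{"name": "carry_out", "arguments": {
  "increments": [
    [[0,0,0],[0,0,0.08],0]
  ]
}}

```text
t: 12.45
tool_pos: [0.5038, -0.0023, 0.2605]
tool_rot: [0.129, 1.563, -0.141]
contact_force: [-5.2, 1.6, 13.3]
opening: 0.0066
```

Request:
{"name": "carry_out", "arguments": {
  "increments": [
    [[0,0,0],[0,0,0.06],0]
  ]
}}

```text
t: 12.55
tool_pos: [0.5039, -0.0022, 0.2626]
tool_rot: [0.13, 1.563, -0.141]
contact_force: [-5.3, 1.2, 6.9]
opening: 0.0067
```

Request:
{"name": "carry_out", "arguments": {
  "increments": [
    [[0,0,0],[0,0,-0.12],0],
    [[0,0,0],[-0.03,0,-0.15],0],
    [[0,0,0],[-0.03,0,-0.15],0]
  ]
}}

```text
t: 12.85
tool_pos: [0.5042, -0.0023, 0.2603]
tool_rot: [0.129, 1.561, -0.142]
contact_force: [-9.6, 2.2, 19.7]
opening: 0.0067
```

Request:
{"name": "carry_out", "arguments": {
  "increments": [
    [[0,0,0],[-0.03,0,-0.16],0]
  ]
}}

```text
t: 12.95
tool_pos: [0.5041, -0.0023, 0.2596]
tool_rot: [0.129, 1.561, -0.142]
contact_force: [-8.3, 1.2, 8.6]
opening: 0.0066
```

Request:
{"name": "carry_out", "arguments": {
  "increments": [
    [[0,0,0],[0,0,-0.1],0]
  ]
}}

```text
t: 13.05
tool_pos: [0.504, -0.0023, 0.2585]
tool_rot: [0.129, 1.562, -0.142]
contact_force: [-5.7, 1.0, 4.8]
opening: 0.0066
```

Request:
{"name": "carry_out", "arguments": {
  "increments": [
    [[0,0,0],[0,0,-0.1],0]
  ]
}}

```text
t: 13.15
tool_pos: [0.504, -0.0022, 0.2572]
tool_rot: [0.13, 1.563, -0.142]
contact_force: [-6.0, 1.8, 6.0]
opening: 0.0066
```

Request:
{"name": "carry_out", "arguments": {
  "increments": [
    [[0,0,0],[-0.02,0,-0.1],0]
  ]
}}

```text
t: 13.25
tool_pos: [0.5038, -0.0022, 0.256]
tool_rot: [0.13, 1.563, -0.142]
contact_force: [-3.9, 0.9, 11.4]
opening: 0.0066
```

Request:
{"name": "carry_out", "arguments": {
  "increments": [
    [[0,0,0],[-0.02,0,-0.1],0]
  ]
}}

```text
t: 13.35
tool_pos: [0.5039, -0.0021, 0.2559]
tool_rot: [0.13, 1.562, -0.142]
contact_force: [-7.2, 1.9, 16.3]
opening: 0.0065
```

Request:
{"name": "carry_out", "arguments": {
  "increments": [
    [[0,0,0],[0,0,0.03],0]
  ]
}}

```text
t: 13.45
tool_pos: [0.504, -0.0021, 0.2574]
tool_rot: [0.13, 1.562, -0.142]
contact_force: [-5.3, 1.5, 7.0]
opening: 0.0065
```

Request:
{"name": "carry_out", "arguments": {
  "increments": [
    [[0,0,0],[0,0,0.06],0]
  ]
}}

```text
t: 13.55
tool_pos: [0.5037, -0.0021, 0.2583]
tool_rot: [0.13, 1.563, -0.142]
contact_force: [-0.8, 0.1, -5.2]
opening: 0.0068
```

Request:
{"name": "carry_out", "arguments": {
  "increments": [
    [[0,0,0],[0,0,0],0.4],
    [[0,0,0],[0,0,0],0.5],
    [[0,0,0],[0,0,0],0.5],
    [[0,0,0],[0,0,0.5],0.5],
    [[0,0,0],[0,0,1],0.5],
    [[0,0,0],[0,0,1],0.5],
    [[0,0,0],[0,0,1],0.5],
    [[0,0,0],[0,0,1],0.5]
  ]
}}

```text
t: 14.35
tool_pos: [0.5031, -0.0023, 0.3498]
tool_rot: [0.13, 1.564, -0.142]
contact_force: [0.3, -0.0, 0.3]
opening: 0.0426
```

Request:
{"name": "carry_out", "arguments": {
  "increments": [
    [[0,0,0],[0,-1,0.5],0.5],
    [[0,0,0],[0,-1,0.5],0.5],
    [[0,0,0],[0,-1,0],0.5],
    [[0,0,0],[0,-1,0],0.5],
    [[0,0,0],[0,-1,0],0.5],
    [[0,0,0],[0,-1,0],0.5],
    [[0,0,0],[0,-1,0],0.5],
    [[0,0,0],[0,-1,0],0.5]
  ]
}}

```text
t: 15.15
tool_pos: [0.5046, -0.1665, 0.3851]
tool_rot: [0.122, 1.541, -0.141]
contact_force: [0.1, -0.4, -0.3]
opening: 0.0423
```

```bash
python3 s.py;python3 - <<'E'
from h import *
s,_=get_image('side');t,P=cloud('top')
for q in ['crown']:
  for n in ('top','side'): print([(x['centre'],x['p']) for x in tip_of(n,q)[:1]])
cv2.imwrite('pics/s6.png',cv2.resize(s[130:280,240:440],(800,600),interpolation=cv2.INTER_CUBIC))
cv2.imwrite('pics/t6.png',cv2.resize(t[110:290,205:445],(800,600),interpolation=cv2.INTER_CUBIC))
Z=P[195:235,300:350,2];print('max z around lock',np.sort(Z[~np.isnan(Z)])[-15:].round(3))
E
```

```text
t 15.15 pos [ 0.5046 -0.1665  0.3851] tip [ 0.5089 -0.1689  0.2122] ax [ 0.025 -0.014 -1.   ] yaw -9.62 F [ 0.1 -0.4 -0.3] T [ 0.02  0.01 -0.03] 0.0423413228634153
[([320.4, 211.4], 0.53)]
[([303.7, 222.2], 0.62)]
max z around lock [0.097 0.097 0.098 0.098 0.098 0.098 0.098 0.098 0.099 0.099 0.099 0.1
 0.1   0.1   0.101]
```

View pics/s6.png

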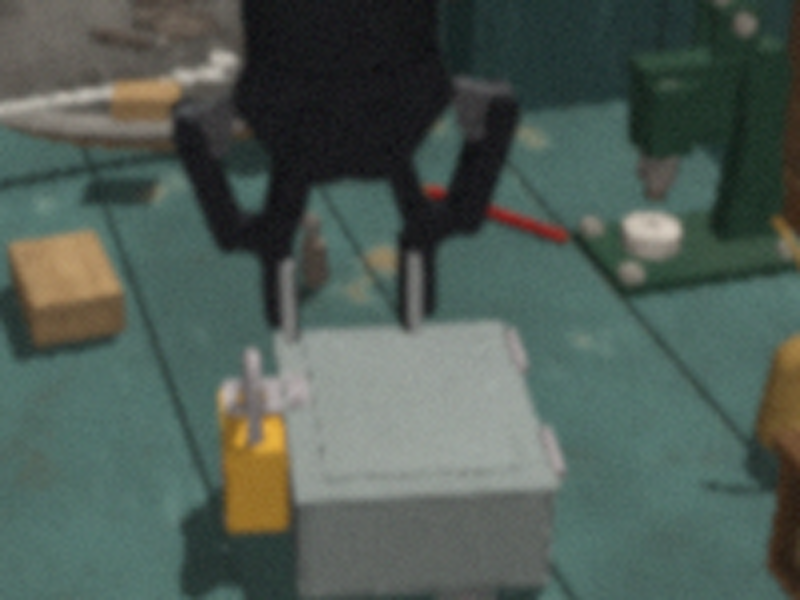

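View pics/t6.png

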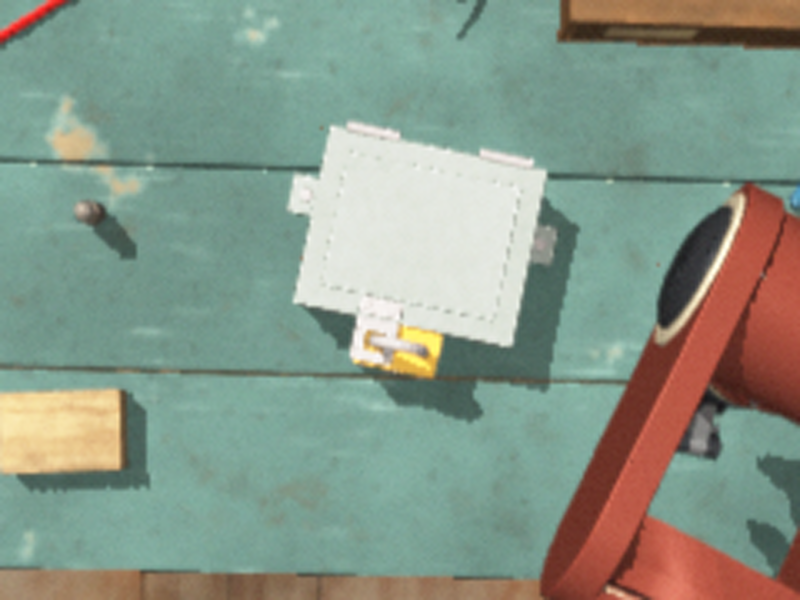

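The shackle is down through the eye: its top is at about 0.099 m, down from 0.1305 m. The lid is shut, the punch and block stand where they were, and the robot is clear of everything.

```bash
python3 -c "
from station import *
print(finish_job())"
```

```text
the job is handed in; nothing more can be done
None
```

The punch box is locked, and I handed the job in at about 15.5 s of the allowed 58 s. No verdict came back.

- **Lid:** I pushed it down to its hard stop, peaking at about 22 N down (24 N in all). The hasp plate lies flat over the lock.
- **Shackle:** I pinched it at the crown, swung it to its hole and pressed it down in steps of about 1 to 2 mm. The highest push I read was about 20 N.
- **Click:** After the first drop in force, at about 29 mm, a light upward test lifted the shackle, so it had not latched yet. I pressed on to a firm stop at about 32 mm. The next test then met about 5 N of resistance.
- **Side load:** A sideways force of about 4 to 10 N was there during most of the pressing, and small corrections did not remove it. It stayed well under the limits.

**Last checks, after letting go:** The shackle stayed down by itself. Its top measured about 99 mm above the bench, against about 130 mm before, and it passes through the eye. The lid was still shut and the gripper was clear, with no force on it. The punch and the block had not visibly moved. The arm hid the brass weight in the last picture, so I did not check it again, but the gripper never went down near it.

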